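# Serve a walnut from the nut carousel

### The arm

A 6-joint arm with a two-finger parallel gripper is mounted at the origin on the work surface. World frame = base frame: x ahead of the robot, y to its left, z up, the work surface at z = 0. Lengths are in m, angles in degrees, forces in N, time in s.
With the tool pointing down it reaches from about 0.35 to 0.875 m from the base axis. Payload 4.2 kg.
Tool frame: the origin (TCP) lies where the fingers leave the gripper's body, on its centre line; the fingertips stand 70 mm ahead of it and the grasp point (between the pads) lies 51 mm ahead of it; z points along the fingers, y is the direction in which the jaws open and shut (so a half turn about z gives the same grasp; the last joint's range is limited). The gripper opens to 87 mm and grips with 3 to 60 N. Pads are 19 mm wide; open, the fingers measure 117 mm over their backs; the gripper's body (75 mm by 190 mm) begins 51 mm behind the grasp point.
Start: joints at [-56.345, 22.042, 0.453, 0, -68.411, -14.817], TCP at [0.202, -0.591, 0.292] pointing down, gripper open.
Joint ranges: [-179.83, 179.83], [-69.29, 118.12], [-61.27, 80.66], [-181.25, 117.63], [-171.15, -9.14], [-177.46, 177.46]. Speed limits (degrees/s): [159.86, 159.86, 180, 180, 180, 180].

### API

Orientations are given as a 3x3 rotation matrix whose columns are the frame's x, y, z axes.
In Python, from station import sense, capture, camera_model, finish_job gives the robot as it stands.
- The arm moves only by the shell command python3 -m inch 'ROWS'. ROWS is JSON, a list of rows, each an object with "hand": the closure, from 0 (fully open) to 1 (shut); "slide": the shift along the world's x, y, z in cm, a list of three; "yaw": the turn about the world's z in rad. A call has 1 to 10 rows; each row is the pose to reach, as a shift and turn from the pose commanded when the call began; what a row does not reach only later rows make up. A row lasts 1/8 s, in which the tool goes at most 62.5 mm and 10.7 degrees, less where a joint would pass 70% of its speed; a pose out of reach is approached as far as the arm can. A call with a gripper value outside its range is refused whole. The fingers move at their own pace and stop on an object; the grip force is fixed at half the most. Time passes only in rows, so rows that repeat a pose let the fingers close. It gives the time, the measured TCP pose, the force and the opening at its end, in the units of the state.
- sense(): the state, without advancing time (a new reading comes with each control period).
- capture(name): name is "scene" or "side" or "wrist"; returns the picture (420x560x3 uint8, blue, green, red); there is no depth.
- camera_model(name): a dict with "mtx" (3x3 intrinsics, pixels), "xyz" and "orientation" of the camera in the world; the wrist camera has in their place "tool_from_camera" (4x4, takes a point from camera to tool coordinates, whose origin is the TCP and whose axes are the flange's). Camera axes: x right, y up, looking along -z (the intrinsics and any distortion apply to the point x, -y, -z); pixel columns grow to the right and rows downward; lengths in m; the calibration is good to about 2 mm. A picture is of the moment at which its call begins: read the wrist's pose just before it. camera_model takes no time and is no camera call.
- finish_job(): hands the job in, once; it reports no verdict.
The state is a dict: "time_s": time; "joints": joint angles; "joint_velocities": joint speeds; "effort": joint torques, N m; "tcp_pos": TCP position; "ee_rot": TCP orientation; "wrist_force": force on the tool from outside, world axes, zero at the start; "moment": the same for the moment, N m; "gripper_width": opening from 0.0 (shut) to 1.0 (fully open).
Only numpy, scipy, OpenCV 4.12 (cv2) and the standard library are available. Lean on these libraries where they do the work, as an engineer would, in place of code of your own. Each camera call takes 0.05 s, during which the arm holds its last target. There are 200 camera calls.

### The job

Serve the walnut: turn the carousel by its centre knob until the walnut's compartment faces the spout, and only then tip the carousel by its bar handle so that the walnut rolls down the spout into the blue bowl. Then lower the carousel until it rests level again, and let go.

Things in the scene. Friction and masses are not known exactly. Their poses are not given: they have to be found in the camera images.
- walnut: Tan-brown walnut, a ball 32 mm across with a dark seam; origin at its centre, 167 mm above the worktop. It lies at the hub end of one of the carousel's compartments, 66 mm from the carousel's axis, at the start about 22 or 67 degrees left or right of the spout. Other compartments hold foil-wrapped chocolates of the same size: red, blue, green, purple, silver.
- carousel (a joint): Angle of the white carousel, rad, 0 at the start, growing counterclockwise from above, limits +-3.1; light friction (0.05 N m), stays where left. 228 mm across, eight open-topped radial compartments 45 degrees apart, 37 mm wide, floors rising outward by 8 degrees, so nothing rolls out below that tipping angle. Around it a fixed wooden rim, 244 mm across, 180 mm high, open at the spout.
- knob (a point): Grip point of the brass bar knob, on the carousel's axis (so the carousel's centre), 210 mm above the worktop. Bar 70 mm long, 14 mm thick, 40 mm tall, its top 17 mm above this point; x along the bar, y across its thickness, z up. At the start the bar points at the spout. Pinch and turn it to turn the carousel. Compartment walls and rim end 30 mm below this point.
- handle (a point): Middle of the brass tipping bar, 200 mm from the carousel's axis opposite the spout, 178 mm above the worktop when level. Round bar 12 mm thick, 100 mm long, along this point's y; x points away from the spout, z up. Lift it (3 N) to tip: it moves on an arc about a level hinge parallel to it, 260 mm towards the spout and 48 mm below it. The bar may turn between the fingers.
- tipper (a joint): Tipping angle, rad: 0 level (on its stop), 0.45 the upper stop. The ball rolls out well at 0.3 to 0.4 (handle about 75 to 95 mm up). Sinks back level by its own weight.
- spout (a point): Middle of the brass spout's lip, on its floor, 197 mm from the carousel's axis, 150 mm above the worktop when level; x points from the lip back to the carousel's axis. It does not turn with the carousel, and dips when that is tipped. Its mouth at the rim is about 80 mm wide, so a compartment may be up to 10 degrees off.
- bowl: Loose blue ceramic bowl, 140 mm across the rim, 55 mm tall, already in the right place below the spout's lip; origin at the centre of its underside.
There are look-alikes about, which are no part of the job. There is more than one size of the walnut; the one meant has the size given above.

How it is judged:
By the outcome, as a careful person would: the job done as asked, in the order asked, and still so for the second after the job is handed in, with the robot touching nothing.
It also fails if it takes over 45 s, if anything falls off the work surface, if the arm or the gripper's body presses on something with over 40 N, if the wrist force passes 120 N, or if a joint passes its speed limit or range.

## Working session

There is one attempt and no reset: what is moved stays moved. The work goes in short steps, Python scripts to look and compute and a shell command to move; the robot and the scene stay as the last step left them, time stands still between calls to the robot, and variables do not carry over. Pictures are saved under pics/ and viewed, about 8 in all and at most 12, crops included, and the job is handed in when it is done.

```bash
mkdir -p pics; ls
cat > h.py <<'E'
import numpy as np,cv2,pickle
from station import sense,capture,camera_model,finish_job
def cam(n,s=None):
    m=camera_model(n);K=np.array(m['mtx'])
    if n=='wrist':
        s=s or sense();T=np.eye(4);T[:3,:3]=s['ee_rot'];T[:3,3]=s['tcp_pos'];T=T@np.array(m['tool_from_camera']);return K,T[:3,:3],T[:3,3],m
    return K,np.array(m['orientation']),np.array(m['xyz']),m
def ray(c,u,v):
    d=np.linalg.inv(c[0])@[u,v,1];d=c[1]@(d*[1,-1,-1]);return c[2],d/np.linalg.norm(d)
def plane(c,u,v,z):
    o,d=ray(c,u,v);return o+d*(z-o[2])/d[2]
def tri(c1,p1,c2,p2):
    o,d=ray(c1,*p1);o2,d2=ray(c2,*p2);t=np.linalg.lstsq(np.c_[d,-d2],o2-o,rcond=None)[0]
    a=o+t[0]*d;b=o2+t[1]*d2;return (a+b)/2,np.linalg.norm(a-b)
def proj(c,P):
    q=c[1].T@(np.array(P)-c[2]);q=q*[1,-1,-1];q=c[0]@q;return q[:2]/q[2]
E
python3 - <<'E'
from h import *
for n in('scene','side','wrist'):
    c=cam(n);im=capture(n);cv2.imwrite(f'pics/{n}0.png',im);pickle.dump((c,im),open(n+'0.pkl','wb'))
    print(n,c[2].round(3),c[1].round(2).tolist(),c[0].round(1).tolist(),[k for k in c[3]],c[3].get('distortion'))
a=[cv2.imread(f'pics/{n}0.png') for n in('scene','side')]
print(sense())
E
```

```text
pics
scene [ 0.969 -0.54   0.68 ] [[0.76, -0.37, 0.54], [0.66, 0.43, -0.62], [0.0, 0.82, 0.57]] [[496.3, 0.0, 280.8], [0.0, 496.3, 215.2], [0.0, 0.0, 1.0]] ['mtx', 'xyz', 'orientation'] None
side [0.47  0.535 0.781] [[-1.0, 0.08, -0.05], [-0.09, -0.77, 0.64], [0.01, 0.64, 0.77]] [[461.9, 0.0, 279.2], [0.0, 461.9, 206.6], [0.0, 0.0, 1.0]] ['mtx', 'xyz', 'orientation'] None
wrist [ 0.135 -0.613  0.384] [[-0.32, -0.91, -0.24], [0.95, -0.31, -0.08], [0.0, -0.26, 0.97]] [[342.8, 0.0, 277.6], [0.0, 342.8, 203.9], [0.0, 0.0, 1.0]] ['mtx', 'tool_from_camera'] None
{'time_s': 0.15, 'joints': array([-5.63447784e+01,  2.20805167e+01,  3.99309482e-01, -2.06539692e-02,
       -6.84110213e+01, -1.48163970e+01]), 'joint_velocities': array([-0.1112555 , -0.11698773,  0.21850564,  0.17131822,  0.02106615,
       -0.13201856]), 'effort': array([-2.89257002e-05, -3.91052699e+01,  1.87587601e+01,  4.22239780e+00,
        1.23803949e-02, -1.48648196e-04]), 'tcp_pos': array([ 0.20173275, -0.59120166,  0.29142242]), 'ee_rot': array([[-9.46473552e-01, -3.22780793e-01, -6.13060032e-04],
       [-3.22781363e-01,  9.46472326e-01,  1.52562918e-03],
       [ 8.78005587e-05,  1.64185202e-03, -9.99998648e-01]]), 'wrist_force': array([-0.22494176, -0.14734487, -0.42611814]), 'moment': array([-0.0233489 , -0.01014781, -0.03720173]), 'gripper_width': 1.0019405133707}
```

View pics/scene0.png

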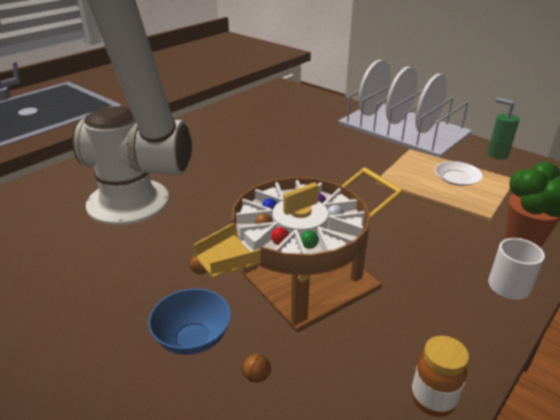

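View pics/side0.png

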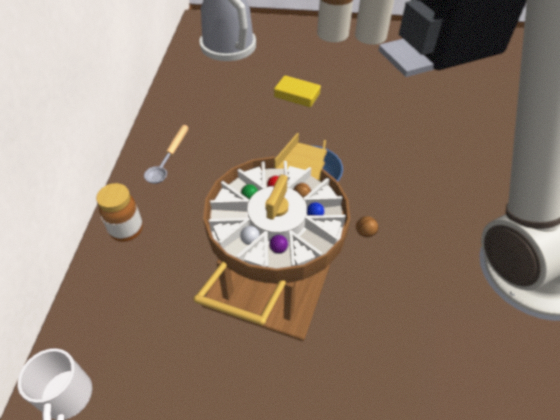

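The walnut is at scene (262,220) and side (303,190). It sits between red and blue, just beside the spout. The bar handle is at scene (365,170)–(400,190) and side (197,298)–(265,318). I'll zoom in to get precise pixels.

Run:
```python
from h import *
a=cv2.imread('pics/scene0.png')[150:280,185:415];b=cv2.imread('pics/side0.png')[130:330,190:360]
a=cv2.resize(a,None,fx=2,fy=2,interpolation=2);a=cv2.copyMakeBorder(a,0,600-a.shape[0],0,0,0)
b=cv2.resize(b,None,fx=2,fy=2,interpolation=2);b=cv2.copyMakeBorder(b,0,200,0,0,0)
# brass components
for n,z in(('scene',(185,150,415,280)),('side',(190,130,360,330))):
    im=cv2.imread(f'pics/{n}0.png');h=cv2.cvtColor(im,cv2.COLOR_BGR2HSV);m=cv2.inRange(h,(15,130,110),(32,255,255))
    k=np.zeros_like(m);k[z[1]:z[3],z[0]:z[2]]=m[z[1]:z[3],z[0]:z[2]]
    N,l,s,c=cv2.connectedComponentsWithStats(k)
    for i in range(1,N):
        if s[i,4]>25: 
            r=cv2.minAreaRect(np.argwhere(l==i)[:,::-1].astype(np.float32));print(n,s[i],c[i].round(1),cv2.boxPoints(r).round().tolist())
    w=cv2.inRange(h,(5,120,60),(14,255,230));w2=np.zeros_like(w);w2[z[1]:z[3],z[0]:z[2]]=w[z[1]:z[3],z[0]:z[2]]
cv2.imwrite('pics/zoom.png',np.hstack([a,b]))
```

```text
scene [341 166  64  54 668] [376.2 187. ] [[340.0, 185.0], [374.0, 155.0], [404.0, 191.0], [370.0, 220.0]]
scene [284 182  33  31 207] [298.7 191.9] [[277.0, 201.0], [309.0, 174.0], [318.0, 185.0], [286.0, 212.0]]
scene [292 205  19  12 121] [302.5 210.6] [[291.0, 211.0], [310.0, 204.0], [313.0, 211.0], [294.0, 219.0]]
scene [193 223  42  23 164] [212.8 233.9] [[192.0, 243.0], [233.0, 221.0], [235.0, 224.0], [194.0, 246.0]]
scene [ 194  227   67   51 1074] [221.8 253.1] [[192.0, 253.0], [243.0, 222.0], [261.0, 250.0], [209.0, 282.0]]
side [ 272  133   54   46 1120] [301.2 156.3] [[270.0, 166.0], [280.0, 128.0], [330.0, 142.0], [320.0, 179.0]]
side [267 176  20  42 538] [277.6 198.4] [[267.0, 176.0], [286.0, 176.0], [286.0, 217.0], [267.0, 217.0]]
side [ 194  261   93   65 1469] [238.3 299.4] [[193.0, 301.0], [209.0, 254.0], [287.0, 281.0], [271.0, 328.0]]
```

View pics/zoom.png

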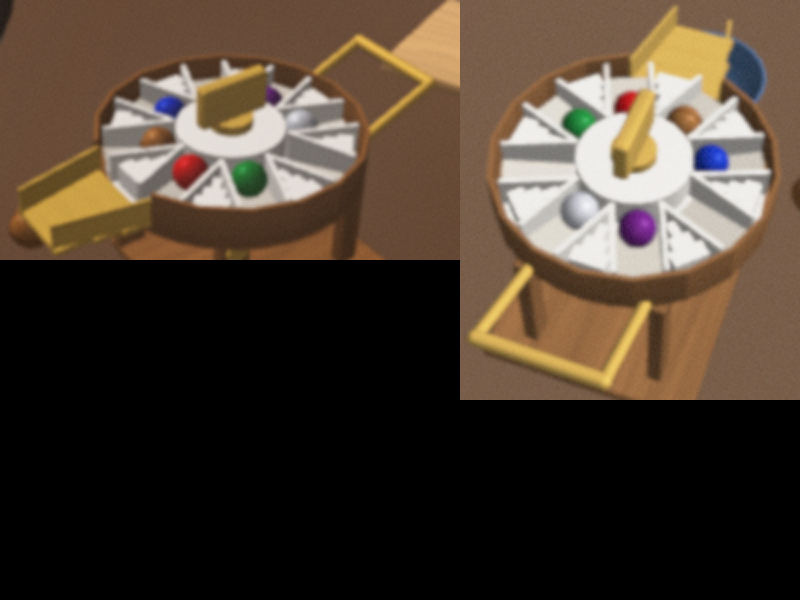

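Run:
```python
from h import *
A=cam('scene');B=cam('side')
s=lambda x,y:(185+x/2,150+y/2);d=lambda x,y:(190+(x-460)/2,130+y/2)
P={}
for n,p,q in[('h1',(431,80),(474,336)),('h2',(360,38),(607,381)),('knobtop',(232,79),(634,121)),('walnut',(156,139),(687,120)),('red',(189,170),(630,105)),('green',(249,179),(579,123)),('silver',(301,124),(580,208)),('blue',(168,110),(711,159))]:
    P[n],e=tri(A,s(*p),B,d(*q));print(n,P[n].round(4),round(e,4))
h=(P['h1']+P['h2'])/2;k=P['knobtop'];print('handle',h,'len',np.linalg.norm(P['h1']-P['h2']),'k-h',np.linalg.norm((h-k)[:2]))
f=(k-h)[:2];az=np.degrees(np.arctan2(f[1],f[0]));b=P['h1']-P['h2'];print('spout az',az,'bar az',np.degrees(np.arctan2(b[1],b[0])))
for n in('walnut','red','green','silver','blue'):
    for kk in(k[:2],h[:2]+f/np.linalg.norm(f)*.2):
        v=P[n][:2]-kk;print(n,(np.degrees(np.arctan2(v[1],v[0]))-az+180)%360-180,np.linalg.norm(v))
```

```text
h1 [0.6131 0.2215 0.1811] 0.0011
h2 [0.5147 0.2474 0.18  ] 0.0039
knobtop [0.5136 0.0414 0.2251] 0.0001
walnut [ 0.4716 -0.0126  0.1705] 0.0006
red [ 0.5234 -0.0269  0.1694] 0.0001
green [ 0.5674 -0.0015  0.1678] 0.0022
silver [0.5539 0.0924 0.17  ] 0.002
blue [0.4483 0.0295 0.1702] 0.0
handle [0.5638973  0.23447836 0.18055638] len 0.10182901109706492 k-h 0.19953161663666516
spout az -104.60493540500003 bar az -14.749568749182618
walnut -23.239978288822783 0.06843135066103685
walnut -23.395699019282915 0.06800122296120778
red 22.80713604816404 0.06895117935337755
red 22.958955440478064 0.06851965714315593
green 66.04497179084339 0.0688283939254109
green 66.40227277767437 0.06863955580656551
silver 156.33261598050467 0.06501996302601253
silver 156.49721460724595 0.06544922132616998
blue -65.1108548156326 0.06634553514842624
blue -65.47886959412658 0.06614977399632557
```

Everything agrees with the given sizes: handle 199.5 mm from the axis, bar 102 mm long, walnut at −23° and 68 mm from the axis. The carousel therefore has to turn +0.40 rad. I'm going above the knob, with the jaws across its bar (yaw +0.99).

```bash
python3 -m inch '[{"hand":0,"slide":[0,0,4],"yaw":0},{"hand":0,"slide":[3,6,8],"yaw":0.1},{"hand":0,"slide":[5,10,8],"yaw":0.2},{"hand":0,"slide":[7.5,15,8],"yaw":0.3},{"hand":0,"slide":[10,20,8],"yaw":0.4},{"hand":0,"slide":[12.5,25,8],"yaw":0.5},{"hand":0,"slide":[15,30,8],"yaw":0.6},{"hand":0,"slide":[17.5,35,8],"yaw":0.7},{"hand":0,"slide":[20,40,8],"yaw":0.8},{"hand":0,"slide":[20,40,8],"yaw":0.8}]'
python3 -m inch '[{"hand":0,"slide":[2.5,5,0],"yaw":0.05},{"hand":0,"slide":[5,10,0],"yaw":0.1},{"hand":0,"slide":[7.5,15,0],"yaw":0.15},{"hand":0,"slide":[10,20,0],"yaw":0.19},{"hand":0,"slide":[11.2,23.3,0],"yaw":0.19},{"hand":0,"slide":[11.2,23.3,0],"yaw":0.19},{"hand":0,"slide":[11.2,23.3,0],"yaw":0.19}]'
python3 - <<'E'
from h import *
s=sense();im=capture('wrist');cv2.imwrite('pics/w1.png',im);c=cam('wrist',s)
print(s['tcp_pos'],s['joints'].round(1),np.degrees(np.arctan2(s['ee_rot'][1,1],s['ee_rot'][0,1])))
print('knob',proj(c,[.5136,.0414,.2251]),'walnut',proj(c,[.4716,-.0126,.1705]))
E
```

```text
time_s: 1.4
tcp_pos: [0.403, -0.1887, 0.3721]
ee_rot: [[-0.422, -0.907, 0.0], [-0.907, 0.422, 0.0], [-0.001, 0.0, -1.0]]
wrist_force: [0.3, -1.1, 0.1]
gripper_width: 1.0
time_s: 2.28
tcp_pos: [0.5136, 0.0406, 0.372]
ee_rot: [[-0.25, -0.968, -0.001], [-0.968, 0.25, -0.0], [0.001, 0.001, -1.0]]
wrist_force: [-0.4, 0.3, 0.4]
gripper_width: 1.0
[0.51355845 0.04059845 0.37197143] [ 22.6   8.4  -6.8   0.  -74.8 -37.1] 165.50089793296436
knob [277.09133576 212.5054006 ] walnut [309.7970144  121.99939537]
```

View pics/w1.png

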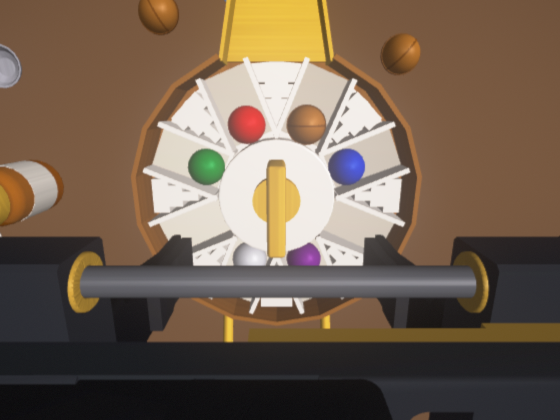

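The wrist view shows the knob bar centred (column 277) and parallel to the jaws' gap. The walnut is at (307,124), right of the spout, next to red. I'm going down to pinch the knob.

```bash
python3 -m inch '[{"hand":0,"slide":[0,0.1,-4],"yaw":0},{"hand":0,"slide":[0,0.1,-8],"yaw":0},{"hand":0,"slide":[0,0.1,-10],"yaw":0},{"hand":0,"slide":[0,0.1,-11],"yaw":0},{"hand":0,"slide":[0,0.1,-11],"yaw":0},{"hand":1,"slide":[0,0.1,-11],"yaw":0},{"hand":1,"slide":[0,0.1,-11],"yaw":0},{"hand":1,"slide":[0,0.1,-11],"yaw":0},{"hand":1,"slide":[0,0.1,-11],"yaw":0},{"hand":1,"slide":[0,0.1,-11],"yaw":0}]'
```

```text
time_s: 3.58
tcp_pos: [0.5138, 0.0426, 0.2623]
ee_rot: [[-0.249, -0.968, 0.0], [-0.968, 0.249, 0.0], [-0.0, -0.0, -1.0]]
wrist_force: [0.3, 0.1, -0.4]
gripper_width: 0.518
```

```bash
python3 -m inch '[{"hand":1,"slide":[0,0,0],"yaw":0},{"hand":1,"slide":[0,0,0],"yaw":0},{"hand":1,"slide":[0,0,0],"yaw":0},{"hand":1,"slide":[0,0,0],"yaw":0},{"hand":1,"slide":[0,0,0],"yaw":0},{"hand":1,"slide":[0,0,0],"yaw":0}]'
```

```text
time_s: 4.32
tcp_pos: [0.5151, 0.0423, 0.2624]
ee_rot: [[-0.249, -0.968, 0.003], [-0.968, 0.249, -0.0], [-0.001, -0.003, -1.0]]
wrist_force: [3.7, -2.3, -3.5]
gripper_width: 0.156
```

Gripped (0.156 × 87 = 13.6 mm). Turning +0.40 rad.

```bash
python3 -m inch '[{"hand":1,"slide":[0,0,0],"yaw":0.06},{"hand":1,"slide":[0,0,0],"yaw":0.13},{"hand":1,"slide":[0,0,0],"yaw":0.2},{"hand":1,"slide":[0,0,0],"yaw":0.27},{"hand":1,"slide":[0,0,0],"yaw":0.34},{"hand":1,"slide":[0,0,0],"yaw":0.4},{"hand":1,"slide":[0,0,0],"yaw":0.4},{"hand":1,"slide":[0,0,0],"yaw":0.4}]'
python3 -m inch '[{"hand":0,"slide":[0,0,0],"yaw":0},{"hand":0,"slide":[0,0,0],"yaw":0},{"hand":0,"slide":[0,0,0],"yaw":0},{"hand":0,"slide":[0,0,0],"yaw":0},{"hand":0,"slide":[0,0,0],"yaw":0},{"hand":0,"slide":[0,0,4],"yaw":0},{"hand":0,"slide":[0,0,8],"yaw":0},{"hand":0,"slide":[0,0,12],"yaw":0},{"hand":0,"slide":[0,0,14],"yaw":0},{"hand":0,"slide":[0,0,14],"yaw":0}]'
python3 - <<'E'
from h import *
s=sense();im=capture('wrist');cv2.imwrite('pics/w2.png',im);c=cam('wrist',s)
print(s['tcp_pos'],s['joints'].round(1),np.degrees(np.arctan2(s['ee_rot'][1,1],s['ee_rot'][0,1])))
k=np.array([.5136,.0414]);a=np.radians(-104.6)
print('walnut should be',proj(c,[*(k+.066*np.array([np.cos(a),np.sin(a)])),.167]),'handle',proj(c,[.5639,.2345,.1806]))
h=cv2.cvtColor(im,cv2.COLOR_BGR2HSV);w=cv2.inRange(h,(5,90,40),(16,255,200))
N,l,t,ce=cv2.connectedComponentsWithStats(w)
for i in range(1,N):
    if 250<t[i,4]<3000:
        p=plane(c,*ce[i],.167);v=p[:2]-k;print(t[i],ce[i].round(),p.round(3),np.degrees(np.arctan2(v[1],v[0]))+104.6,np.linalg.norm(v))
E
```

```text
time_s: 5.32
tcp_pos: [0.5145, 0.0424, 0.2624]
ee_rot: [[0.147, -0.989, 0.002], [-0.989, -0.147, -0.0], [0.0, -0.002, -1.0]]
wrist_force: [5.6, -2.5, -1.7]
gripper_width: 0.159
time_s: 6.58
tcp_pos: [0.5142, 0.0426, 0.4038]
ee_rot: [[0.147, -0.989, 0.004], [-0.989, -0.147, 0.001], [-0.001, -0.004, -1.0]]
wrist_force: [0.6, 0.3, -1.3]
gripper_width: 0.996
[0.51416391 0.04261293 0.40376396] [ 22.8   7.7  -3.2   0.  -78.9 -14.3] -171.52066896173002
walnut should be [307.12116839 120.84109451] handle [206.29311148 353.71179396]
[289 103  34  35 849] [306. 120.] [ 0.498 -0.024  0.167] 0.9140719185107571 0.06681509510047554
```

View pics/w2.png

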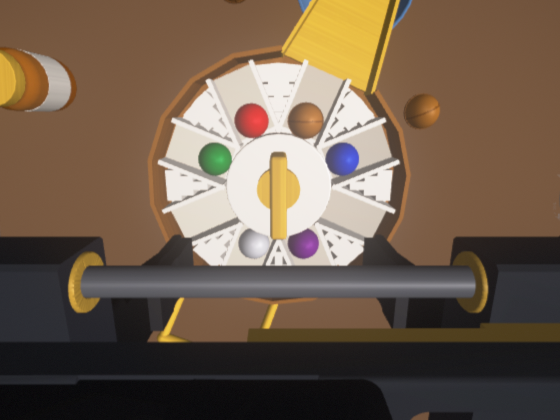

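The walnut is now at (306,120), 0.9° off the spout line, so it faces the spout. The knob is released. Next I'm going above the handle with yaw +1.17.

```bash
python3 -m inch '[{"hand":0,"slide":[1,4,0],"yaw":0.17},{"hand":0,"slide":[2,8,0],"yaw":0.34},{"hand":0,"slide":[3,12,0],"yaw":0.51},{"hand":0,"slide":[4,16,0],"yaw":0.68},{"hand":0,"slide":[5,19.2,0],"yaw":0.85},{"hand":0,"slide":[5,19.2,0],"yaw":1.02},{"hand":0,"slide":[5,19.2,0],"yaw":1.17},{"hand":0,"slide":[5,19.2,-4],"yaw":1.17},{"hand":0,"slide":[5,19.2,-4],"yaw":1.17},{"hand":0,"slide":[5,19.2,-4],"yaw":1.17}]'
python3 - <<'E'
from h import *
s=sense();im=capture('wrist');c=cam('wrist',s)
print(s['tcp_pos'],s['joints'].round(1),np.degrees(np.arctan2(s['ee_rot'][1,1],s['ee_rot'][0,1])))
print('h',proj(c,[.5639,.2345,.1806]),proj(c,[.6131,.2215,.181]),proj(c,[.5147,.2474,.180]))
cv2.imwrite('pics/w3.png',im)
E
```

```text
time_s: 7.88
tcp_pos: [0.5642, 0.2345, 0.3625]
ee_rot: [[0.968, -0.25, 0.0], [-0.25, -0.968, -0.001], [0.0, 0.001, -1.0]]
wrist_force: [-0.4, 0.2, 0.7]
gripper_width: 0.998
[0.56419705 0.23448166 0.36249863] [ 37.8  18.5   5.2   0.1 -76.7  37.8] -104.47838368176708
h [278.26888049 200.6227539 ] [278.77044185 138.09528073] [277.9241018  257.39185143]
```

View pics/w3.png

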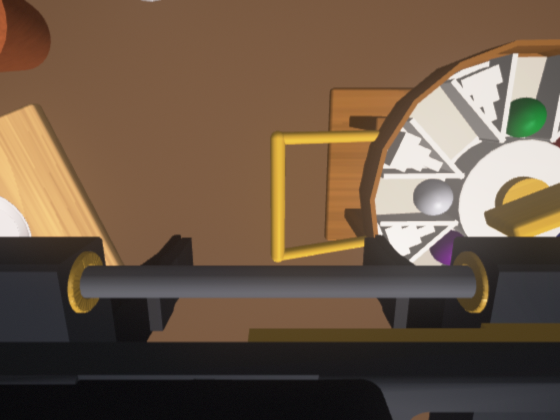

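The bar is at column 279, rows 138–258, exactly as predicted. Going down to grip it.

```bash
python3 -m inch '[{"hand":0,"slide":[0,0,-4],"yaw":0},{"hand":0,"slide":[0,0,-8],"yaw":0},{"hand":0,"slide":[0,0,-11],"yaw":0},{"hand":0,"slide":[0,0,-13.2],"yaw":0},{"hand":0,"slide":[0,0,-13.2],"yaw":0},{"hand":1,"slide":[0,0,-13.2],"yaw":0},{"hand":1,"slide":[0,0,-13.2],"yaw":0},{"hand":1,"slide":[0,0,-13.2],"yaw":0},{"hand":1,"slide":[0,0,-13.2],"yaw":0},{"hand":1,"slide":[0,0,-13.2],"yaw":0}]'
python3 -m inch '[{"hand":1,"slide":[0,0,0],"yaw":0},{"hand":1,"slide":[0,0,0],"yaw":0},{"hand":1,"slide":[0,0,0],"yaw":0},{"hand":1,"slide":[0,0,0],"yaw":0},{"hand":1,"slide":[0,0,0],"yaw":0},{"hand":1,"slide":[0,0,0],"yaw":0}]'
```

```text
time_s: 9.18
tcp_pos: [0.5638, 0.2345, 0.2304]
ee_rot: [[0.968, -0.25, 0.0], [-0.25, -0.968, 0.0], [0.0, -0.0, -1.0]]
wrist_force: [-0.2, -0.1, -0.1]
gripper_width: 0.516
time_s: 9.93
tcp_pos: [0.5639, 0.2346, 0.2302]
ee_rot: [[0.968, -0.25, 0.0], [-0.25, -0.968, 0.0], [0.0, -0.0, -1.0]]
wrist_force: [-0.4, 0.6, -0.4]
gripper_width: 0.122
```

```bash
python3 -m inch '[{"hand":1,"slide":[-0.07,-0.26,1.29],"yaw":0},{"hand":1,"slide":[-0.15,-0.59,2.57],"yaw":0},{"hand":1,"slide":[-0.25,-0.98,3.83],"yaw":0},{"hand":1,"slide":[-0.37,-1.42,5.07],"yaw":0},{"hand":1,"slide":[-0.5,-1.94,6.28],"yaw":0},{"hand":1,"slide":[-0.65,-2.5,7.47],"yaw":0},{"hand":1,"slide":[-0.73,-2.81,8.05],"yaw":0},{"hand":1,"slide":[-0.81,-3.12,8.62],"yaw":0},{"hand":1,"slide":[-0.81,-3.12,8.62],"yaw":0},{"hand":1,"slide":[-0.81,-3.12,8.62],"yaw":0}]'
python3 -m inch '[{"hand":1,"slide":[0,0,0],"yaw":0},{"hand":1,"slide":[0,0,0],"yaw":0},{"hand":1,"slide":[0,0,0],"yaw":0},{"hand":1,"slide":[0,0,0],"yaw":0},{"hand":1,"slide":[0,0,0],"yaw":0},{"hand":1,"slide":[0,0,0],"yaw":0},{"hand":1,"slide":[0,0,0],"yaw":0},{"hand":1,"slide":[0,0,0],"yaw":0}]'
python3 - <<'E'
from h import *
a=capture('scene')[120:380,130:430];b=capture('side')[110:370,160:400]
cv2.imwrite('pics/t1.png',np.hstack([cv2.resize(a,None,fx=1.45,fy=1.45),cv2.resize(b,None,fx=1.45,fy=1.45)]))
E
```

```text
time_s: 11.18
tcp_pos: [0.5559, 0.204, 0.3169]
ee_rot: [[0.968, -0.25, 0.001], [-0.25, -0.968, 0.002], [0.001, -0.002, -1.0]]
wrist_force: [-0.7, 6.0, 0.0]
gripper_width: 0.123
time_s: 12.18
tcp_pos: [0.5559, 0.2041, 0.3168]
ee_rot: [[0.968, -0.25, 0.001], [-0.25, -0.968, 0.001], [0.001, -0.002, -1.0]]
wrist_force: [-0.6, 5.6, 0.6]
gripper_width: 0.128
```

View pics/t1.png

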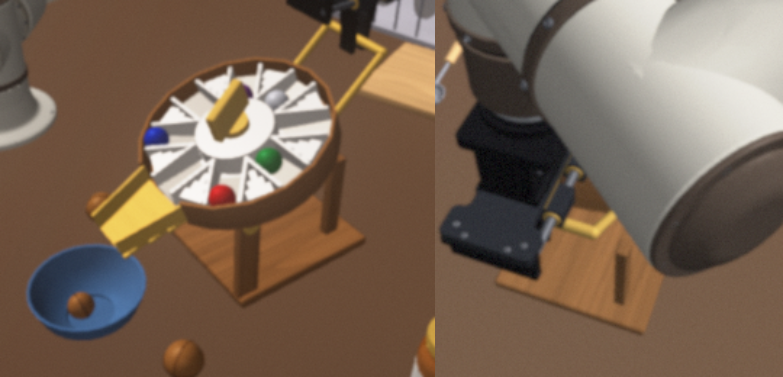

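The walnut lies in the bowl (crop pixel (80,305)), and the red and blue chocolates stay behind the rim. I'm lowering back along the arc.

```bash
python3 -m inch '[{"hand":1,"slide":[0.16,0.62,-1.15],"yaw":0},{"hand":1,"slide":[0.31,1.18,-2.34],"yaw":0},{"hand":1,"slide":[0.44,1.7,-3.55],"yaw":0},{"hand":1,"slide":[0.56,2.14,-4.79],"yaw":0},{"hand":1,"slide":[0.66,2.53,-6.05],"yaw":0},{"hand":1,"slide":[0.74,2.86,-7.33],"yaw":0},{"hand":1,"slide":[0.78,3.0,-8.0],"yaw":0},{"hand":1,"slide":[0.81,3.12,-8.62],"yaw":0},{"hand":1,"slide":[0.81,3.12,-8.65],"yaw":0},{"hand":1,"slide":[0.81,3.12,-8.65],"yaw":0}]'
python3 -m inch '[{"hand":0.8,"slide":[0,0,0],"yaw":0},{"hand":0.6,"slide":[0,0,0],"yaw":0},{"hand":0,"slide":[0,0,0],"yaw":0},{"hand":0,"slide":[0,0,0],"yaw":0},{"hand":0,"slide":[0,0,0],"yaw":0},{"hand":0,"slide":[0,0,0],"yaw":0},{"hand":0,"slide":[0,0,0],"yaw":0},{"hand":0,"slide":[0,0,4],"yaw":0},{"hand":0,"slide":[0,0,8],"yaw":0},{"hand":0,"slide":[0,0,14],"yaw":0}]'
python3 -m inch '[{"hand":0,"slide":[0,3,4],"yaw":0},{"hand":0,"slide":[0,8,6],"yaw":0},{"hand":0,"slide":[0,12,6],"yaw":0},{"hand":0,"slide":[0,12,6],"yaw":0},{"hand":0,"slide":[0,12,6],"yaw":0}]'
python3 - <<'E'
from h import *
a=capture('scene')[120:380,130:430];b=capture('side')[110:370,160:400]
cv2.imwrite('pics/t2.png',np.hstack([cv2.resize(a,None,fx=1.45,fy=1.45),cv2.resize(b,None,fx=1.45,fy=1.45)]))
E
```

```text
time_s: 13.52
tcp_pos: [0.5639, 0.2346, 0.2303]
ee_rot: [[0.968, -0.25, 0.0], [-0.25, -0.968, -0.0], [0.0, 0.0, -1.0]]
wrist_force: [-1.1, 4.3, 4.1]
gripper_width: 0.128
time_s: 14.78
tcp_pos: [0.5632, 0.2342, 0.3697]
ee_rot: [[0.968, -0.25, -0.004], [-0.25, -0.968, -0.002], [-0.003, 0.003, -1.0]]
wrist_force: [1.8, 0.0, 0.2]
gripper_width: 0.99
time_s: 15.4
tcp_pos: [0.5637, 0.3543, 0.4296]
ee_rot: [[0.968, -0.25, -0.001], [-0.25, -0.968, -0.001], [-0.0, 0.001, -1.0]]
wrist_force: [-0.1, -0.1, 0.8]
gripper_width: 0.998
```

View pics/t2.png

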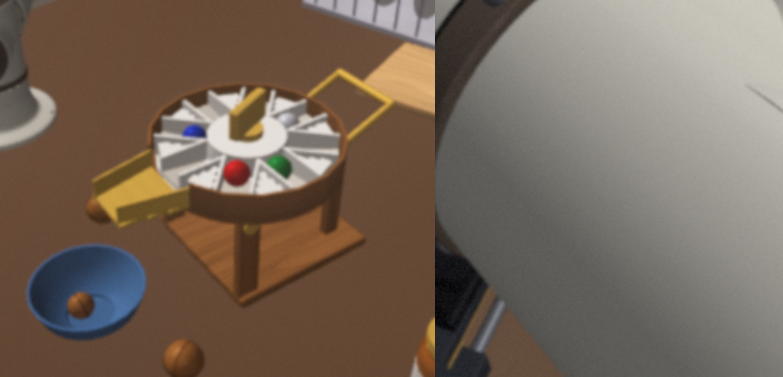

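The scene view shows the walnut in the bowl (crop pixel (80,305)). The handle ends map to (364,168) and (400,191), the same as at the start, so the carousel is level. The arm is clear.

```bash
python3 -c "
from station import *
print(finish_job())"
```

```text
the job is handed in; nothing more can be done
None
```

The walnut is in the blue bowl, the carousel is back down level, and I handed the job in after about 15.5 s with the arm clear.

- **Turn:** I turned the carousel +0.40 rad by its knob and let go. The wrist camera then put the walnut 0.9° off the spout line, well inside the 10° allowed.
- **Tip:** Only after that I gripped the bar and raised it along its arc by about 86 mm (about 0.35 rad). The scene view showed the walnut in the bowl and the red and blue chocolates still in place.
- **Lower and let go:** I lowered the handle back along the arc, opened the gripper and backed away. The handle ends returned to within about 1 pixel of where they started in the scene view. The last reading showed the wrist force at about 0.8 N.

**Checks:** No checks failed, and the start measurements matched the given sizes to within about 2 mm. The wrist force stayed below about 7 N at every reading I took. The last side-camera view was blocked by the arm, so the final level check rests on the scene camera alone.

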